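# Snap the bolt tubs shut

### The job

Two of the three bolt tubs on the bench are not shut: the red lid stands half open and the yellow one has popped up at its front. Swing and press both lids down until they are snapped fully home, keep your hands off the blue tub, which is shut already, and do not shove the tubs about or knock over the green can behind them.

Things in the scene. Friction and masses are not known exactly. Their poses are not given: they have to be found in the camera images.
- red_tub: white plastic tub, 140 mm diameter, 90 mm high, 1 to 2 kg, standing loose on the bench, with a red band and a red flip lid; its lid stands half open at the start (about 25 to 50 degrees). Origin: centre of its underside, z up. Lid hinge line: along the tub's y at x = +78, z = 90 mm; the lid's front lip and finger tab are on the tub's -x side
- red_lip (a point): top of the red lid (disc 152 mm wide, 10 mm thick) at mid front edge, 154 mm from the hinge line; a 44 mm wide tab juts 20 mm beyond. Lid home: at x = -76, z = 100 mm in the tub's frame, lid level. The lid swings with about 1.5 N at the lip and stays where left; the last 10 mm take about 11 N at the lip (more nearer the hinge), then it stays down
- yellow_tub: white plastic tub, 140 mm diameter, 90 mm high, 1 to 2 kg, standing loose on the bench, with a yellow band and a yellow flip lid; its lid has popped up at the start: the front lip is 15 to 25 mm above home. Origin: centre of its underside, z up. Lid hinge line: along the tub's y at x = +78, z = 90 mm; the lid's front lip and finger tab are on the tub's -x side
- yellow_lip (a point): top of the yellow lid (disc 152 mm wide, 10 mm thick) at mid front edge, 154 mm from the hinge line; a 44 mm wide tab juts 20 mm beyond. Lid home: at x = -76, z = 100 mm in the tub's frame, lid level. The lid swings with about 1.5 N at the lip and stays where left; the last 10 mm take about 11 N at the lip (more nearer the hinge), then it stays down
- blue_tub: white plastic tub, 140 mm diameter, 90 mm high, 1 to 2 kg, standing loose on the bench, with a blue band and a blue flip lid; its lid is fully home from the start; it is to be left untouched. Origin: centre of its underside, z up. Lid hinge line: along the tub's y at x = +78, z = 90 mm; the lid's front lip and finger tab are on the tub's -x side
- blue_lip (a point): top of the blue lid (disc 152 mm wide, 10 mm thick) at mid front edge, 154 mm from the hinge line; a 44 mm wide tab juts 20 mm beyond. Lid home: at x = -76, z = 100 mm in the tub's frame, lid level. The lid swings with about 1.5 N at the lip and stays where left; the last 10 mm take about 11 N at the lip (more nearer the hinge), then it stays down
- oil_can: green can with a white paper label, 60 mm diameter, 110 mm high, standing upright on the bench; bystander. Origin: centre of its underside
Not all that is in view belongs to the job. What is shaped like the yellow_tub but orange or turquoise is not meant.

How it is judged:
By the outcome, as a careful person would: the job done as asked, in the order asked, and still so for the second after the job is handed in, with the robot touching nothing.
It also fails if it takes over 48 s, if anything falls off the work surface, if the arm or the gripper's body presses on something with over 40 N, if the wrist force passes 120 N, or if a joint passes its speed limit or range.

### The arm

A 7-joint arm with a two-finger parallel gripper is mounted at the origin on the work surface. World frame = base frame: x ahead of the robot, y to its left, z up, the work surface at z = 0. Lengths are in m, angles in degrees, forces in N, time in s.
With the tool pointing down it reaches from about 0.4 to 0.85 m from the base axis. Payload 10.4 kg.
Tool frame: the origin (TCP) lies on the front face of the gripper's body, between the roots of the fingers; the fingertips stand 70 mm ahead of it and the grasp point (between the pads) lies 51 mm ahead of it; z points along the fingers, y is the line along which they close (so a half turn about z gives the same grasp; the last joint's range is limited). The gripper opens to 87 mm and grips with 3 to 60 N. Pads are 19 mm wide; open, the fingers measure 117 mm over their backs; the gripper's body (75 mm by 190 mm) begins 51 mm behind the grasp point.
Start: joints at [-76.582, 19.034, -3.707, 83.658, 1.238, 77.344, -5.071], TCP at [0.159, 0.605, 0.292] pointing down, gripper open.
Joint ranges: [-148.97, 148.97], [-28.65, 121.19], [-84.17, 76.75], [9.2, 138.47], [-72.65, 252.65], [3.7, 117.97], [-149.18, 149.18]. Speed limits (degrees/s): [127.2, 127.2, 159.86, 159.86, 180, 180, 180].

### API

Orientations are given as [roll, pitch, yaw] about the fixed x, y, z axes, in that order (R = Rz(yaw) Ry(pitch) Rx(roll)).
In Python, from station import monitor, grab_frame, get_calibration, r gives the robot as it stands.
- The arm moves only by the shell command python3 -m crank 'ROWS' [OPENING] [FORCE]. ROWS is JSON, a list of rows, each a list of 6 numbers: the shift along the tool's x, y, z normalised to -1 to 1, where 1 is 1000 mm, then the turn, a rotation vector about the tool's x, y, z normalised to -1 to 1, where 1 is 1.5 rad. A call has 1 to 5 rows; each row is the pose to reach, as a shift and turn from the pose commanded when the call began, along the tool's axes at that moment; what a row does not reach only later rows make up. A row lasts 1/8 s, in which the tool goes at most 62.5 mm and 10.7 degrees, less where a joint would pass 70% of its speed; a pose out of reach is approached as far as the arm can. A call with a number of a shift or a turn outside -1 to 1 is refused whole. A call with a gripper value outside its range is refused whole. OPENING is the opening, from 0 (shut) to 1 (fully open), set as the call begins (- or left out, the last holds). The fingers move at their own pace and stop on an object; FORCE is the grip in N (left out, the last holds). Time passes only in rows, so rows that repeat a pose let the fingers close. It gives the time, the measured TCP pose, the force, the opening and the grip force at its end, in the units of the state.
- monitor.sense(): the state, without advancing time (a new reading comes with each control period).
- grab_frame(name): name is "side" or "top" or "wrist"; returns the picture (400x640x3 uint8, red, green, blue); there is no depth.
- get_calibration(name): a dict with "fovy" (degrees; the focal length in pixels is half the picture's height over the tangent of half this angle, whatever the lens; pixels are square), "cx", "cy" (the principal point, pixels), "rvec" (rotation vector, rad) and "tvec" (3), from world to camera coordinates, as OpenCV has them. Camera axes: x right, y down, z forward; pixel columns grow to the right and rows downward; lengths in m; the calibration is good to about 2 mm. A picture is of the moment at which its call begins: read the wrist's pose just before it. get_calibration takes no time and is no camera call; for the wrist camera it gives the pose at the moment of the call.
- r.sign_off(): hands the job in; it is judged then, once.
The state is a dict: "t": time; "q": joint angles; "qd": joint speeds; "joint_efforts": joint torques, N m; "tool_pos": TCP position; "orientation": TCP orientation; "ft_force": force on the tool from outside, world axes, zero at the start; "ft_torque": the same for the moment, N m; "opening": finger opening in m; "grip_force": force on a finger pad.
Only numpy, scipy, OpenCV 4.12 (cv2) and the standard library are available. Lean on these libraries where they do the work, as an engineer would, in place of code of your own. Each camera call takes 0.05 s, during which the arm holds its last target. There are 200 camera calls.

## Working session

There is one attempt and no reset: what is moved stays moved. The work goes in short steps, Python scripts to look and compute and a shell command to move; the robot and the scene stay as the last step left them, time stands still between calls to the robot, and variables do not carry over. Pictures are saved under pics/ and viewed, at most 10 in all, crops included, and the job is handed in when it is done.

```bash
mkdir -p pics; ls; python3 - <<'E'
from station import monitor, grab_frame, get_calibration, r
import cv2
for n in("top","side"):
    cv2.imwrite(f"pics/{n}0.png",grab_frame(n)[:,:,::-1]); print(get_calibration(n))
s=monitor.sense(); print(s)
E
```

```text
pics
{'fovy': 47.994975270580525, 'cx': 319.7804330896533, 'cy': 197.08015781036804, 'rvec': array([ 2.14445416, -2.17704693,  0.13948786]), 'tvec': array([0.13030344, 0.51818587, 1.49597455])}
{'fovy': 46.843380294702925, 'cx': 319.7426910571694, 'cy': 193.62607926629212, 'rvec': array([ 2.26735146, -0.696958  ,  0.26645371]), 'tvec': array([-0.35186824,  0.36101761,  1.42062706])}
{'t': 0.1, 'q': array([-76.57990019,  19.06820077,  -3.70793067,  83.7007414 ,
         1.23869748,  77.34245552,  -5.0699599 ]), 'qd': array([ 0.05661958,  0.04563341, -0.02019428, -0.16549282,  0.0257947 ,
        0.1199703 , -0.05448529]), 'joint_efforts': array([ 1.23028723e-03, -6.24540639e+01,  2.43518420e-02, -3.90717030e+01,
       -6.15364895e-02,  3.66064254e-02,  6.29044303e-05]), 'tool_pos': array([0.15868834, 0.6042586 , 0.29153892]), 'orientation': array([-1.79928605e+02,  3.97322042e-03,  1.65287919e+02]), 'ft_force': array([ 0.0364181 ,  0.60192201, -0.76263243]), 'ft_torque': array([-0.0252196 ,  0.01261142, -0.03116421]), 'grip_force': 0.0, 'opening': 0.08711405546928588}
```

View pics/top0.png

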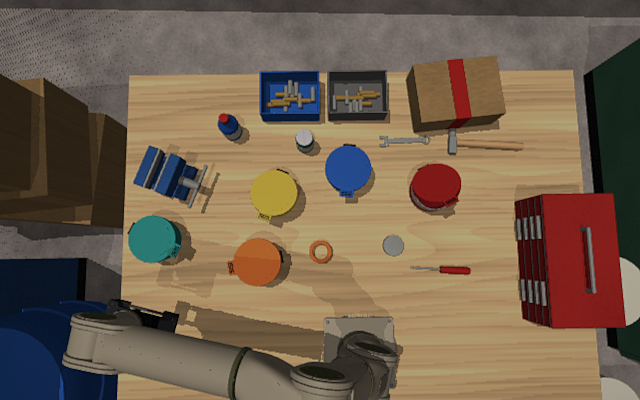

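View pics/side0.png

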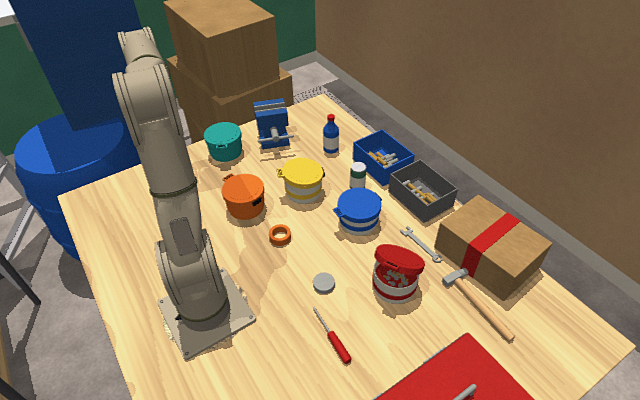

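The top view shows yellow at about (274,193), blue at (348,170), red at (436,187) and the can at (305,141). I'll zoom in on the tabs and hinges.

```bash
python3 - <<'E'
import cv2,numpy as np
t=cv2.imread("pics/top0.png");s=cv2.imread("pics/side0.png")
f=lambda im,x,y,w,h:cv2.resize(im[y:y+h,x:x+w],(400,300),interpolation=cv2.INTER_CUBIC)
cv2.imwrite("pics/z.png",np.vstack([np.hstack([f(t,235,155,80,60),f(t,400,155,80,60)]),np.hstack([f(s,265,145,80,60),f(s,360,235,80,60)])]))
E
```

```text
(no output)
```

View pics/z.png

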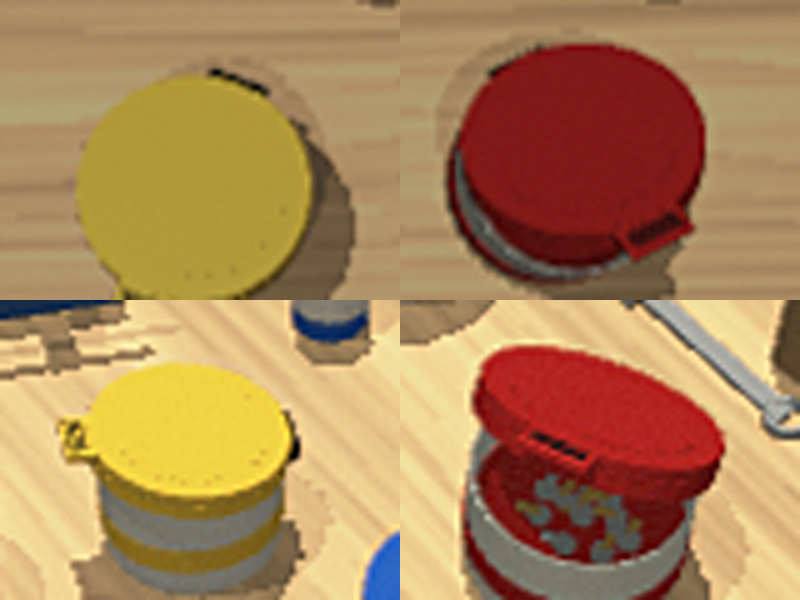

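```bash
cat > fit.py <<'E'
import cv2,numpy as np
from scipy.optimize import least_squares
from station import get_calibration
C={n:get_calibration(n) for n in("top","side")}
def proj(n,P):
    c=C[n];f=200/np.tan(np.radians(c["fovy"]/2))
    K=np.array([[f,0,c["cx"]],[0,f,c["cy"]],[0,0,1]])
    return cv2.projectPoints(np.float64(P).reshape(-1,1,3),c["rvec"],c["tvec"],K,None)[0][:,0]
def tub(p,P):   # tub frame -> world
    c,s=np.cos(p[2]),np.sin(p[2]);P=np.float64(P).reshape(-1,3)
    return P@np.array([[c,s,0],[-s,c,0],[0,0,1]])+[p[0],p[1],0]
def lid(p,d,y=0,h=.010): # point d from hinge towards lip, y, height h above hinge plane
    d,y,h=np.broadcast_arrays(d,y,h);c,s=np.cos(p[3]),np.sin(p[3])
    return tub(p,np.stack([.078-d*c-h*s*-1,y,.09+d*s+h*c],-1))
a=np.linspace(0,2*np.pi,180)
circ=lambda p:lid(p,.078+.076*np.cos(a),.076*np.sin(a))
E
cat > run.py <<'E'
from fit import *
T={"yellow":(dict(top=dict(l=250.4,r=297.4,t=170),side=dict(l=282.6,r=323.6,t=157.8)),
 [("top",(264,219),.174,0),("side",(277.5,173),.174,0)],("top",(283,171.4)),(.02,)),
 "red":(dict(top=dict(l=412,r=461,t=163.6),side=dict(l=375,r=424.6,t=244)),
 [("top",(451.7,203.6),.174,0),("side",(390,267),.174,0)],None,(.6,))}
ex=dict(l=lambda q:q[:,0].min(),r=lambda q:q[:,0].max(),t=lambda q:q[:,1].min())
import sys
ims={n:cv2.imread(f"pics/{n}0.png") for n in C}
for k,(E,tabs,hin,_) in T.items():
    def res(p):
        o=[]
        for n,d in E.items():
            q=proj(n,circ(p)); o+=[ex[m](q)-v for m,v in d.items()]
        for n,uv,d,y in tabs: o+=list(proj(n,lid(p,d,y,.006))[0]-uv)
        if hin:o+=list(proj(hin[0],tub(p,[.08,0,.09]))[0]-hin[1])
        return o
    p0={"yellow":(.7,.2,.3,.13),"red":(.7,-.3,.4,.6)}[k]
    best=min((least_squares(res,[*p0[:2],y,p0[3]],loss="soft_l1") for y in(-.6,0,.6)),key=lambda s:s.cost)
    p=best.x;print(k,p[:2],np.degrees(p[2:]),np.round(res(p),1))
    for nm,d in(("lip",.154),("press",.146)):print(nm,lid(p,d)[0],"home",lid([*p[:3],0],d)[0])
    for n in C:
        for P in(circ(p),lid(p,[.154,.174,.174,.154],[-.022,-.022,.022,.022],.006),tub(p,np.c_[.07*np.cos(a),.07*np.sin(a),0*a])):
            cv2.polylines(ims[n],[np.int32(np.round(proj(n,P)*16))],True,(255,0,255),1,cv2.LINE_AA,4)
f=lambda im,x,y,w,h:cv2.resize(im[y:y+h,x:x+w],(400,300),interpolation=cv2.INTER_NEAREST)
t,s=ims["top"],ims["side"]
cv2.imwrite("pics/ov.png",np.vstack([np.hstack([f(t,235,165,80,60),f(t,400,155,80,60)]),np.hstack([f(s,265,150,80,60),f(s,360,240,80,60)])]))
E
python3 run.py
```

```text
yellow [0.52812559 0.26977563] [-20.23153573   7.27221814] [ 0.3  0.6 -0.7 -0.5 -0.4 -0.6 -0.1  0.5 -0.5 -0.   0.1 -1. ]
lip [0.45916467 0.29519142 0.11941344] home [0.45681457 0.29605755 0.1       ]
press [0.46661071 0.29244715 0.11840077] home [0.464321   0.29329103 0.1       ]
red [ 0.53578589 -0.25410935] [26.49493283 30.25480166] [-0.3  0.1 -0.6  0.1 -0.2 -0.4  1.7  0.5 -0.4 -0.2]
lip [ 0.49105    -0.27640891  0.17623027] home [ 0.46776788 -0.28801437  0.1       ]
press [ 0.49723458 -0.27332607  0.1721995 ] home [ 0.47492767 -0.28444542  0.1       ]
```

View pics/ov.png

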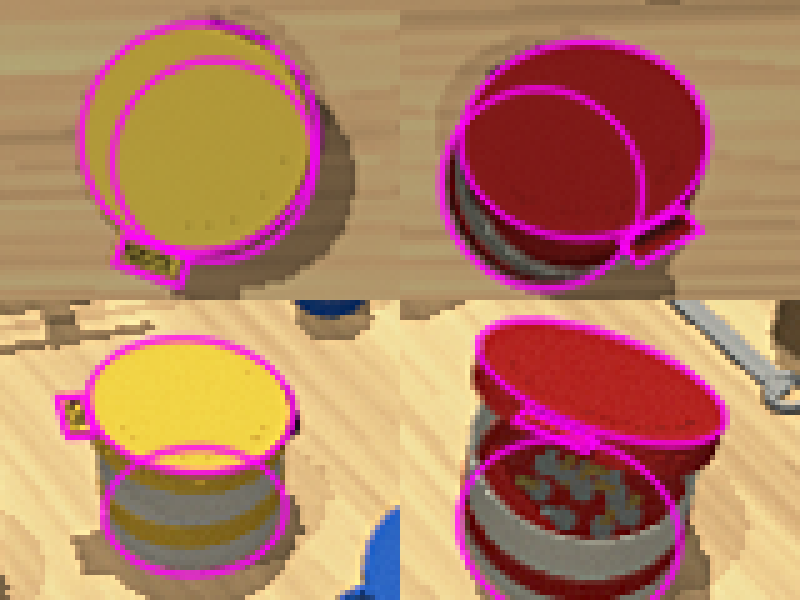

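The fit matches both views within about 1 px, and blue is shut and out of the way. Red goes first. I'll close the fingers and travel high along an arc.

```bash
cat > to.py <<'E'
import sys,numpy as np
from station import monitor
from scipy.spatial.transform import Rotation as Ro
s=monitor.sense();R=Ro.from_euler("xyz",s["orientation"],degrees=True)
print("t",s["t"],"pos",s["tool_pos"].round(4),"ori",s["orientation"].round(1),"F",s["ft_force"].round(1),"q",s["q"].round(0))
for a in sys.argv[1:]:
    P=np.array(eval(a));print(a,R.inv().apply(P-s["tool_pos"]).round(4))
E
python3 -m crank '[[-0.05,-0.03,0,0,0,0],[-0.11,-0.055,-0.01,0,0,0],[-0.165,-0.08,-0.02,0,0,0],[-0.22,-0.11,-0.02,0,0,0],[-0.275,-0.135,-0.02,0,0,0]]' 0 20
python3 to.py "[.46,.25,.31]" "[.53,0,.31]" "[.497,-.273,.29]"
```

```text
t: 0.72
tool_pos: [0.3915, 0.4025, 0.3123]
orientation: [180.0, -0.0, 165.3]
ft_force: [1.1, -0.3, -0.2]
opening: 0.0448
grip_force: 0.0
t 0.725 pos [0.3915 0.4025 0.3123] ori [180.   -0.  165.3] F [ 1.1 -0.3 -0.2] q [-56.  10.   6.  92.  -1.  78.  26.]
[.46,.25,.31] [-0.1049 -0.1301  0.0022]
[.53,0,.31] [-0.2361 -0.3541  0.0022]
[.497,-.273,.29] [-0.2734 -0.6266  0.0221]
```

```bash
python3 -m crank '[[-0.035,-0.045,0,0,0,0],[-0.07,-0.09,0,0,0,0],[-0.10,-0.14,0,0,0,0],[-0.13,-0.19,0,0,0,0],[-0.155,-0.24,0,0,0,0]]'
python3 -m crank '[[-0.03,-0.05,0,0,0,0],[-0.06,-0.10,0,0,0,0],[-0.08,-0.155,0,0,0,0],[-0.09,-0.21,0,0,0,0],[-0.10,-0.26,0,0,0,0]]'
python3 to.py "[.497,-.273,.27]" "[.497,-.273,.242]" "[.475,-.284,.17]"
```

```text
t: 1.35
tool_pos: [0.4796, 0.1305, 0.312]
orientation: [180.0, -0.0, 165.3]
ft_force: [2.3, 0.4, -0.0]
opening: 0.0018
grip_force: 0.0
t: 1.98
tool_pos: [0.5095, -0.1463, 0.3121]
orientation: [180.0, -0.0, 165.3]
ft_force: [-0.7, 0.1, 0.1]
opening: 0.0006
grip_force: 0.0
t 1.975 pos [ 0.5095 -0.1463  0.3121] ori [180.   -0.  165.3] F [-0.7  0.1  0.1] q [-21.   6.  35.  98.  -4.  77.  90.]
[.497,-.273,.27] [-0.0202 -0.1257  0.042 ]
[.497,-.273,.242] [-0.0202 -0.1257  0.07  ]
[.475,-.284,.17] [-0.0018 -0.1419  0.142 ]
```

```bash
python3 -m crank '[[-0.01,-0.05,0,0,0,0],[-0.02,-0.10,0.02,0,0,0],[-0.02,-0.125,0.042,0,0,0],[-0.02,-0.125,0.042,0,0,0],[-0.02,-0.125,0.042,0,0,0]]'
python3 to.py "[.497,-.273,.242]" "[.491,-.276,.222]"  "[.485,-.279,.202]"  "[.479,-.282,.182]" "[.475,-.284,.17]"
python3 -c "
from station import grab_frame
import cv2,numpy as np
a=grab_frame('side')[180:330,300:500,::-1];b=grab_frame('wrist')[:,:,::-1]
cv2.imwrite('pics/c.png',np.hstack([cv2.resize(a,(400,300)),cv2.resize(b,(400,300))]))"
```

```text
t: 2.6
tool_pos: [0.4981, -0.2694, 0.2705]
orientation: [180.0, 0.0, 165.3]
ft_force: [1.0, -0.2, 0.4]
opening: 0.0004
grip_force: 0.0
t 2.6 pos [ 0.4981 -0.2694  0.2705] ori [180.    0.  165.3] F [ 1.  -0.2  0.4] q [-10.  14.  40.  96.  -9.  73. 107.]
[.497,-.273,.242] [ 0.0002 -0.0038  0.0285]
[.491,-.276,.222] [ 0.0052 -0.0083  0.0485]
[.485,-.279,.202] [ 0.0103 -0.0127  0.0685]
[.479,-.282,.182] [ 0.0153 -0.0171  0.0885]
[.475,-.284,.17] [ 0.0187 -0.0201  0.1005]
```

View pics/c.png

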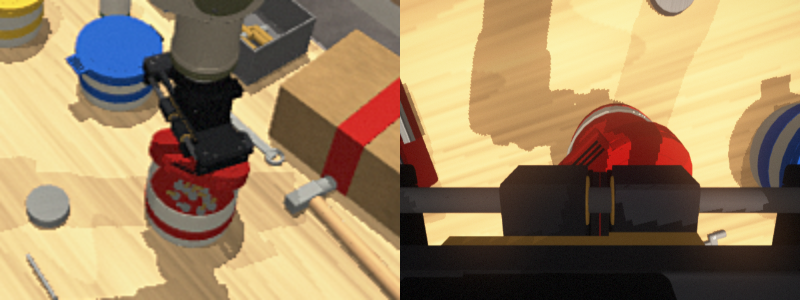

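The side view (left) shows the closed fingers above the red lip. In the wrist view the red lid and its tab (about (595,150)) are right beneath. I'll swing it down along the arc, slowly.

```bash
python3 -m crank '[[0,-0.004,0.01,0,0,0],[0,-0.004,0.02,0,0,0],[0,-0.004,0.028,0,0,0],[0.002,-0.006,0.036,0,0,0],[0.004,-0.008,0.044,0,0,0]]'
python3 -m crank '[[0.002,-0.002,0.008,0,0,0],[0.004,-0.003,0.016,0,0,0],[0.006,-0.005,0.024,0,0,0],[0.008,-0.007,0.032,0,0,0],[0.01,-0.008,0.038,0,0,0]]'
python3 to.py "[.475,-.284,.18]" "[.475,-.284,.17]"
```

```text
t: 3.32
tool_pos: [0.4914, -0.2772, 0.2256]
orientation: [-180.0, -0.0, 165.3]
ft_force: [-1.2, 0.2, 2.0]
opening: 0.0006
grip_force: 0.9
t: 3.95
tool_pos: [0.48, -0.2821, 0.1877]
orientation: [180.0, 0.0, 165.3]
ft_force: [0.4, -0.1, 1.3]
opening: 0.0007
grip_force: 0.5
t 3.95 pos [ 0.48   -0.2821  0.1877] ori [180.    0.  165.3] F [ 0.4 -0.1  1.3] q [ -7.  18.  39. 103. -12.  63. 111.]
[.475,-.284,.18] [ 0.0043 -0.0031  0.0077]
[.475,-.284,.17] [ 0.0043 -0.0031  0.0177]
```

```bash
python3 -m crank '[[0.002,-0.001,0.004,0,0,0],[0.003,-0.002,0.008,0,0,0],[0.003,-0.002,0.011,0,0,0],[0.003,-0.002,0.014,0,0,0],[0.003,-0.002,0.016,0,0,0]]'
python3 -m crank '[[0,0,0.002,0,0,0],[0,0,0.002,0,0,0]]'; python3 to.py
```

```text
t: 4.58
tool_pos: [0.4764, -0.2843, 0.173]
orientation: [-180.0, 0.0, 165.2]
ft_force: [-5.3, -0.4, 11.7]
opening: 0.0005
grip_force: 5.7
t: 4.82
tool_pos: [0.4762, -0.2843, 0.1709]
orientation: [-180.0, 0.0, 165.2]
ft_force: [-4.4, -0.8, 8.1]
opening: 0.0002
grip_force: 4.5
t 4.825 pos [ 0.4762 -0.2843  0.1709] ori [-180.     0.   165.2] F [-4.4 -0.8  8.1] q [ -7.  19.  39. 105. -13.  61. 112.]
```

```bash
for i in 1 2; do python3 -m crank '[[0,0,0.001,0,0,0],[0,0,0.0015,0,0,0],[0,0,0.0015,0,0,0]]'|egrep 'tool|force'; done
```

```text
tool_pos: [0.4762, -0.2844, 0.1696]
ft_force: [-4.0, -0.3, 10.7]
grip_force: 5.5
tool_pos: [0.4762, -0.2845, 0.1681]
ft_force: [-5.6, -1.4, 10.4]
grip_force: 5.6
```

```bash
for i in 1 2; do python3 -m crank '[[0,0,0.0015,0,0,0],[0,0,0.0015,0,0,0]]'|egrep 'tool|force'; done
python3 -c "
from station import grab_frame
import cv2,numpy as np
a=grab_frame('side')[230:320,345:465,::-1];b=grab_frame('top')[150:240,380:500,::-1]
cv2.imwrite('pics/d.png',np.hstack([cv2.resize(a,(400,300)),cv2.resize(b,(400,300))]))"
```

```text
tool_pos: [0.4761, -0.2845, 0.1665]
ft_force: [-5.1, -0.8, 10.2]
grip_force: 5.3
tool_pos: [0.4761, -0.2846, 0.1651]
ft_force: [-6.0, -1.3, 12.1]
grip_force: 5.6
```

View pics/d.png

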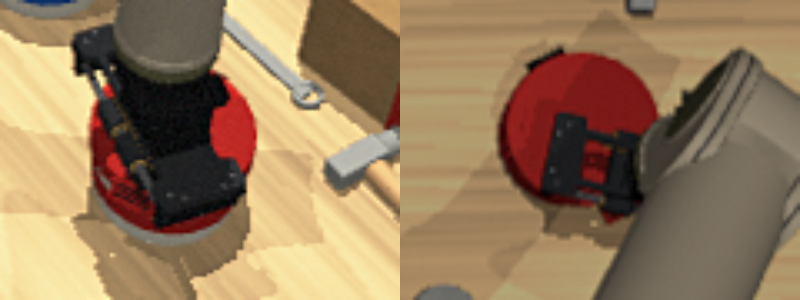

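The lid looks nearly level. Force has held near 11 N over the last 8 mm, which matches the snap zone, so I'll press on until it meets a firm stop.

```bash
for i in 1 2 3; do python3 -m crank '[[0,0,0.001,0,0,0],[0,0,0.001,0,0,0]]'|egrep 'tool|ft_force'; done
```

```text
tool_pos: [0.4762, -0.2847, 0.1642]
ft_force: [-5.1, -1.3, 12.9]
tool_pos: [0.4762, -0.2848, 0.1634]
ft_force: [-5.8, -1.1, 13.9]
tool_pos: [0.4762, -0.2849, 0.1625]
ft_force: [-6.5, -0.8, 14.8]
```

The force is only rising slowly, which could be the tub tipping. I'll lift off and look.

```bash
python3 -m crank '[[0,0,-0.01,0,0,0],[0,0,-0.03,0,0,0],[0,0,-0.07,0,0,0],[-0.03,0.06,-0.09,0,0,0],[-0.05,0.11,-0.10,0,0,0]]'
python3 -m crank '[[-0.02,0.05,-0.01,0,0,0],[-0.03,0.10,-0.01,0,0,0],[-0.03,0.10,-0.01,0,0,0]]'
python3 -c "
from station import grab_frame
import cv2,numpy as np
A=grab_frame('side')[:,:,::-1];B=grab_frame('top')[:,:,::-1]
cv2.imwrite('pics/side1.png',A);cv2.imwrite('pics/top1.png',B)
cv2.imwrite('pics/e.png',np.hstack([cv2.resize(A[240:315,350:450],(400,300)),cv2.resize(B[155:215,400:480],(400,300))]))"
```

```text
t: 7.55
tool_pos: [0.5539, -0.189, 0.2625]
orientation: [180.0, 0.1, 165.2]
ft_force: [0.6, -0.4, -0.1]
opening: 0.0003
grip_force: 0.0
t: 7.92
tool_pos: [0.6089, -0.0951, 0.2703]
orientation: [179.9, -0.1, 165.7]
ft_force: [0.5, -1.1, 0.3]
opening: 0.0003
grip_force: 0.0
```

View pics/e.png

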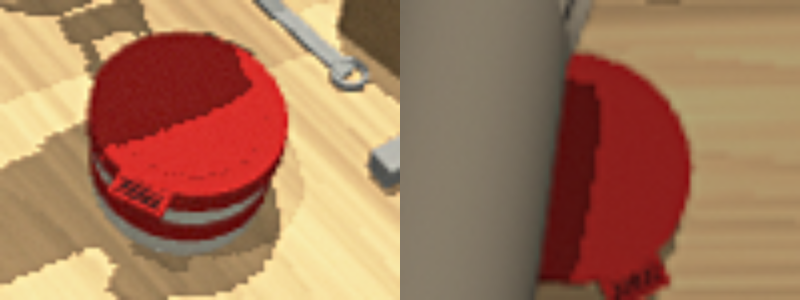

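```bash
python3 - <<'E'
from fit import *
def res(p):
    s=proj("side",circ(p));t=proj("top",circ(p))
    return np.r_[s[:,0].min()-372,s[:,0].max()-422.2,s[:,1].min()-247.7,t[:,0].max()-458.2,t[:,1].min()-165.6,proj("side",lid(p,.174,0,.006))[0]-(384,291)]
p0=np.array([.5358,-.2541,np.radians(26.5),0])
for d in(0,2,4,6):p0[3]=np.radians(d);print(d,res(p0).round(1))
s=least_squares(res,p0,loss="soft_l1");print(s.x[:2],np.degrees(s.x[2:]),s.fun.round(1))
E
```

```text
0 [-0.7 -0.5 -0.8  0.4 -0.5 -0.8 -0. ]
2 [-0.6 -0.4 -0.9  0.8 -0.6 -0.5 -1.3]
4 [-0.4 -0.2 -1.1  1.1 -0.7 -0.3 -2.6]
6 [-0.3 -0.1 -1.3  1.4 -0.9 -0.  -3.9]
[ 0.53594595 -0.25521192] [27.19360615  0.31175024] [-0.5 -0.2 -0.6  0.8 -0.6 -0.1  0.2]
```

The lid now looks level to within about 1°. I'll press again to tell "home with compliance" from "almost home" by where the force starts.

```bash
python3 to.py "[.474,-.285,.21]" "[.474,-.285,.174]"
```

```text
t 8.025 pos [ 0.6072 -0.1004  0.2708] ori [-180.    -0.   165.3] F [-0.3 -1.  -0. ] q [-22.  20.  34.  89. -12.  75.  89.]
[.474,-.285,.21] [ 0.0821 -0.2122  0.061 ]
[.474,-.285,.174] [ 0.0821 -0.2122  0.097 ]
```

```bash
python3 -m crank '[[0.02,-0.05,0,0,0,0],[0.04,-0.10,0.01,0,0,0],[0.06,-0.155,0.03,0,0,0],[0.082,-0.212,0.061,0,0,0],[0.082,-0.212,0.061,0,0,0]]'|egrep tool
python3 -m crank '[[0,0,0.018,0,0,0],[0,0,0.034,0,0,0],[0,0,0.036,0,0,0],[0,0,0.036,0,0,0]]'|egrep 'tool|ft_f'
for i in 1 2 3 4; do python3 -m crank '[[0,0,0.001,0,0,0],[0,0,0.002,0,0,0],[0,0,0.002,0,0,0]]'|egrep 'tool|ft_force'; done
```

```text
tool_pos: [0.4691, -0.2895, 0.2089]
tool_pos: [0.4746, -0.2843, 0.1741]
ft_force: [0.1, -0.5, -0.8]
tool_pos: [0.4743, -0.2847, 0.1723]
ft_force: [-0.3, -0.3, -1.2]
tool_pos: [0.4741, -0.2847, 0.1701]
ft_force: [0.2, 0.0, 0.5]
tool_pos: [0.4742, -0.2847, 0.1681]
ft_force: [0.2, 0.1, 0.0]
tool_pos: [0.4743, -0.285, 0.1665]
ft_force: [-1.1, 0.4, 4.3]
```

```bash
for i in 1 2 3 4 5; do python3 -m crank '[[0,0,0.001,0,0,0],[0,0,0.002,0,0,0],[0,0,0.002,0,0,0]]'|egrep 'tool|ft_force'; done
```

```text
tool_pos: [0.4743, -0.2853, 0.1648]
ft_force: [-3.0, -0.5, 8.7]
tool_pos: [0.4744, -0.2855, 0.1633]
ft_force: [-3.5, -0.0, 11.1]
tool_pos: [0.4745, -0.2858, 0.1617]
ft_force: [-4.8, -0.1, 15.8]
tool_pos: [0.4746, -0.286, 0.1601]
ft_force: [-6.2, -0.3, 19.1]
tool_pos: [0.4747, -0.2862, 0.1597]
ft_force: [-12.6, 5.1, 39.3]
```

It met a hard stop at 39 N. Release now and measure again.

```bash
python3 -m crank '[[0,0,-0.01,0,0,0],[0,0,-0.04,0,0,0],[0,0,-0.10,0,0,0],[-0.03,0.05,-0.12,0,0,0],[-0.06,0.10,-0.12,0,0,0]]'|egrep 'tool|ft_f'
python3 -m crank '[[-0.02,0.05,-0.01,0,0,0],[-0.03,0.11,-0.01,0,0,0],[-0.03,0.16,-0.01,0,0,0],[-0.03,0.22,-0.01,0,0,0]]'|egrep 'tool|ft_f'
python3 -c "
from station import grab_frame
import cv2,numpy as np
A=grab_frame('side')[:,:,::-1];B=grab_frame('top')[:,:,::-1]
cv2.imwrite('pics/side2.png',A);cv2.imwrite('pics/top2.png',B)
z=lambda I,x,y:cv2.resize(I[y:y+75,x:x+100],(400,300),interpolation=cv2.INTER_CUBIC)
cv2.imwrite('pics/f.png',np.vstack([np.hstack([z(A,350,240),z(B,390,150)]),np.hstack([z(A,310,180),z(cv2.imread('pics/side1.png'),350,240)])]))"
python3 to.py "[.4653,.2929,.21]"
```

```text
tool_pos: [0.5592, -0.2027, 0.2785]
ft_force: [0.8, -0.2, -0.9]
tool_pos: [0.6427, 0.0029, 0.2859]
ft_force: [0.3, 0.2, -0.4]
t 13.75 pos [0.6434 0.0112 0.2848] ori [ 1.798e+02 -1.000e-01  1.659e+02] F [ 0.3  0.3 -1.1] q [-29.  23.  32.  83. -13.  77.  80.]
[.4653,.2929,.21] [0.2412 0.2296 0.0761]
```

View pics/f.png

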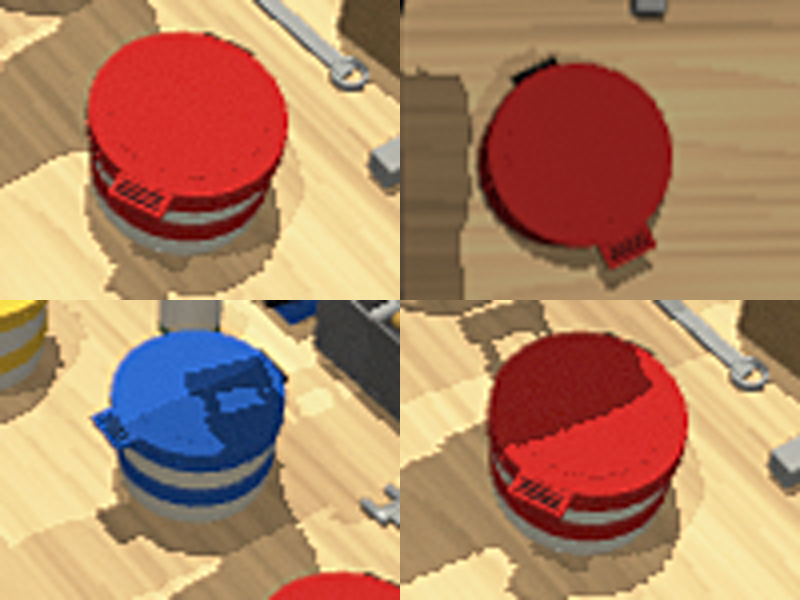

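The red lid (side view, tab at about (385,289)) sits level with the same skirt-to-band gap as the shut blue tub, and it hasn't shifted. Yellow is next.

```bash
python3 -m crank '[[0.03,0.03,0,0,0,0],[0.07,0.07,0,0,0,0],[0.11,0.11,0,0,0,0],[0.15,0.15,0.01,0,0,0],[0.19,0.185,0.02,0,0,0]]'|egrep tool
python3 -m crank '[[0.03,0.025,0.02,0,0,0],[0.05,0.045,0.055,0,0,0],[0.05,0.045,0.055,0,0,0]]'|egrep 'tool|ft_f'
python3 to.py "[.4653,.2929,.19]"
```

```text
tool_pos: [0.5044, 0.2308, 0.2658]
tool_pos: [0.4661, 0.2867, 0.2084]
ft_force: [0.3, 0.5, 0.3]
t 14.75 pos [0.4661 0.2867 0.2084] ori [-179.8   -0.2  165.5] F [0.3 0.5 0.3] q [-56.  13.  22. 103.  -6.  65.  44.]
[.4653,.2929,.19] [0.0022 0.0058 0.0184]
```

```bash
python3 -m crank '[[0.002,0.005,0.006,0,0,0],[0.002,0.005,0.012,0,0,0],[0.002,0.005,0.018,0,0,0],[0.002,0.005,0.024,0,0,0],[0.002,0.005,0.03,0,0,0]]'|egrep 'tool|ft_f'
for i in 1 2 3 4 ; do python3 -m crank '[[0,0,0.001,0,0,0],[0,0,0.003,0,0,0],[0,0,0.003,0,0,0]]'|egrep 'tool|ft_force'; done
```

```text
tool_pos: [0.4682, 0.2906, 0.181]
ft_force: [-0.8, 0.4, 1.4]
tool_pos: [0.4681, 0.2908, 0.1784]
ft_force: [-1.3, 1.2, 0.9]
tool_pos: [0.4681, 0.2912, 0.1758]
ft_force: [-3.0, 0.6, 6.8]
tool_pos: [0.4679, 0.2915, 0.1731]
ft_force: [-4.8, 0.9, 9.5]
tool_pos: [0.4677, 0.2916, 0.1701]
ft_force: [-6.3, 0.1, 10.6]
```

```bash
for i in 1 2 3 ; do python3 -m crank '[[0,0,0.001,0,0,0],[0,0,0.002,0,0,0],[0,0,0.002,0,0,0]]'|egrep 'tool|ft_force'; done
```

```text
tool_pos: [0.4677, 0.2917, 0.1682]
ft_force: [-6.1, 1.1, 11.3]
tool_pos: [0.4677, 0.2917, 0.1662]
ft_force: [-6.9, 0.6, 11.3]
tool_pos: [0.4676, 0.2919, 0.1644]
ft_force: [-6.9, 1.4, 14.2]
```

```bash
for i in 1 2 ; do python3 -m crank '[[0,0,0.001,0,0,0],[0,0,0.002,0,0,0],[0,0,0.002,0,0,0]]'|egrep 'tool|ft_force'; done; python3 -m crank '[[0,0,0.001,0,0,0],[0,0,0.001,0,0,0]]'|egrep 'tool|ft_force'
```

```text
tool_pos: [0.4677, 0.292, 0.1626]
ft_force: [-8.0, 0.5, 15.3]
tool_pos: [0.4677, 0.2922, 0.1609]
ft_force: [-8.8, 0.8, 18.3]
tool_pos: [0.4678, 0.2923, 0.1601]
ft_force: [-9.7, 1.6, 19.6]
```

That's the same stiffness curve as red at home (19 N at 0.160), so the lid is down. Retreat and check.

```bash
python3 -m crank '[[0,0,-0.01,0,0,0],[0,0,-0.04,0,0,0],[0,0,-0.10,0,0,0],[0.02,0.05,-0.14,0,0,0],[0.04,0.10,-0.14,0,0,0]]'|egrep 'tool|ft_f'
python3 -m crank '[[0.02,0.05,0,0,0,0],[0.04,0.10,0,0,0,0],[0.06,0.15,0,0,0,0],[0.06,0.15,0,0,0,0],[0.06,0.15,0,0,0,0]]'|egrep 'tool|ft_f'
python3 -c "
from station import grab_frame
import cv2,numpy as np
A=grab_frame('side')[:,:,::-1];B=grab_frame('top')[:,:,::-1]
cv2.imwrite('pics/side3.png',A);cv2.imwrite('pics/top3.png',B)
z=lambda I,x,y,w,h:cv2.resize(I[y:y+h,x:x+w],(400,300),interpolation=cv2.INTER_CUBIC)
cv2.imwrite('pics/g.png',np.vstack([np.hstack([z(A,260,145,80,60),z(B,235,165,80,60)]),np.hstack([z(A,250,130,200,150),z(B,235,110,240,180)])]))"
```

```text
tool_pos: [0.4563, 0.3985, 0.3022]
ft_force: [1.2, -0.6, -0.6]
tool_pos: [0.4354, 0.5573, 0.2977]
ft_force: [0.8, -1.0, 0.8]
```

View pics/g.png

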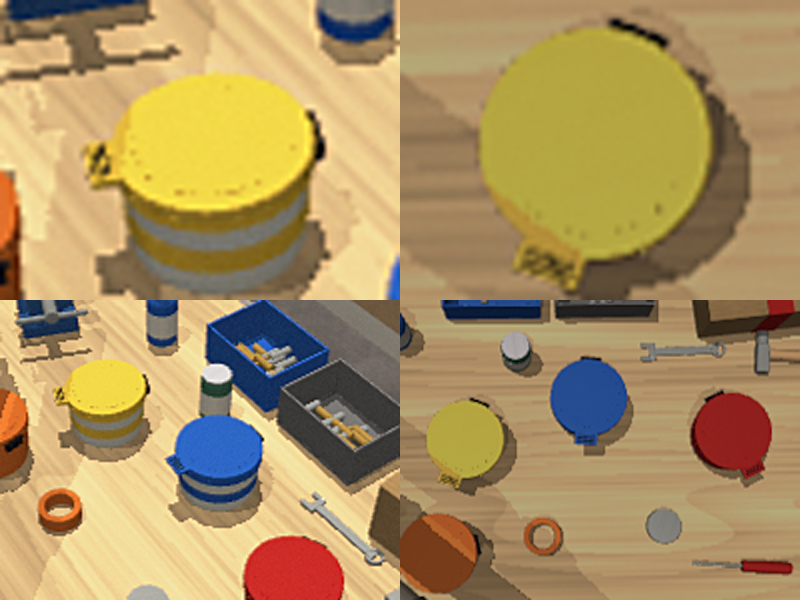

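```bash
python3 - <<'E'
from fit import *
for d in(0,2,4,7.3):
    p=[.5281,.2698,np.radians(-20.23),np.radians(d)]
    s=proj("side",circ(p));print(d,s[:,0].min(),s[:,0].max(),s[:,1].min(),proj("side",lid(p,.174,[-.022,.022],.006)))
E
python3 -c "
from station import r
print(r.sign_off())" 
```

```text
0 281.8252020591868 322.808813993052 158.85712964005697 [[277.91278111 181.46884757]
 [275.88042444 173.57856341]]
2 281.83517421936057 322.90039595443716 158.4236891007167 [[277.8635488  180.2445555 ]
 [275.82702888 172.35643922]]
4 281.89513333686966 322.9931754297628 157.96864212497277 [[277.87183576 179.0069883 ]
 [275.83016025 171.12148542]]
7.3 282.10397115654916 323.14857444728716 157.16742876572988 [[278.01235038 176.94002542]
 [275.95997715 169.05980763]]
the job is handed in; nothing more can be done
None
```

I pressed the red and then the yellow lid down to a stop; both look level and fully home in the final pictures. The blue tub and green can look undisturbed, and I handed the job in at roughly 20 s of the 48 s limit, though no verdict came back.

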